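# Make up the sampling kit and the control kit

### The job

Make up two kits from the stock along the front of the worktop. Blue tray: the sample pot goes in the well marked with the white disc and the saline bottle in its other well; yellow tray: the small white screw jar goes in the well marked with the white disc and the small carton in its other well. Stand each thing upright on the floor of its well, knock nothing over, and leave the cup stack and the hand meter where they are.

Things in the scene. Friction and masses are not known exactly. Their poses are not given: they have to be found in the camera images.
- stock_pot: Capped sample pot: white round body 40 mm in diameter, white screw cap 43 mm in diameter from 66 mm up, 84 mm tall in all. Loose, standing upright on the worktop; origin at the centre of its underside, z up.
- stock_bottle: Small pale blue saline bottle with a darker blue cap: body 34 mm in diameter, straight to about 45 mm, with a shoulder below 64 mm, cap 18 mm in diameter, 79 mm tall. Loose, standing upright on the worktop; origin at the centre of its underside, z up.
- stock_jar: Small white screw jar: body 32 mm in diameter, lid 34 mm in diameter from 34 mm up, 46 mm tall; the smallest of the round stock things. Loose, standing upright on the worktop; origin at the centre of its underside, z up.
- stock_carton: Small white folding carton with a blue band, 28 mm (its x) by 34 mm (its y), 58 mm tall. Loose, standing upright on the worktop; origin at the centre of its underside, z up.
- stock_cups: Stack of nested white cups, 44 mm in diameter at the top, 75 mm tall, open at the top. Stock that belongs to no kit: it stays where it stands. Origin at the centre of its underside.
- glucose_meter: White hand-held meter with a small screen and blue keys, 174 x 78 x 48 mm, lying on the worktop at the left. Not part of the job. Origin at the centre of its underside.
- blue_kit_tray: Blue plastic kit tray, 129 x 66 x 14 mm, fixed. Two open square wells in a row along its x, each 60 x 60 mm inside, floor 3 mm above the worktop; walls and divider 3 mm thick, 14 mm high. Origin: centre of the underside, z up. Well centres at y = 0, x = +0.0315 and -0.0315 m. A flat white 28 mm disc on the floor marks the well at -x (the one nearer to the robot).
- yellow_kit_tray: Yellow plastic kit tray, 129 x 66 x 14 mm, fixed. Two open square wells in a row along its x, each 60 x 60 mm inside, floor 3 mm above the worktop; walls and divider 3 mm thick, 14 mm high. Origin: centre of the underside, z up. Well centres at y = 0, x = +0.0315 and -0.0315 m. A flat white 28 mm disc on the floor marks the well at +x (the one farther from the robot).

How it is judged:
At the end, for the whole second after the job is handed in: Pot (marked well) and bottle in the blue tray, jar (marked well) and carton in the yellow: each within 17 mm of its well's centre along both tray axes, underside under 8 mm above the worktop, upright within 0.1 rad, at rest; cup stack and meter within 30 mm of their starts (x of stock_pot in the frame of blue_kit_tray between -0.0485 and -0.0145 m and y of stock_pot in the frame of blue_kit_tray between -0.017 and 0.017 m and z of each of stock_pot, stock_bottle in the frame of blue_kit_tray below 0.008 m and angle between each of stock_pot, stock_bottle, stock_jar, stock_carton's own z axis and vertical below 0.1 rad and linear speed of each of stock_pot, stock_bottle, stock_jar, stock_carton below 0.02 m/s and angular speed of each of stock_pot, stock_bottle, stock_jar, stock_carton below 0.2 rad/s and x of stock_bottle in the frame of blue_kit_tray between 0.0145 and 0.0485 m and y of stock_bottle in the frame of blue_kit_tray between -0.017 and 0.017 m and x of stock_jar in the frame of yellow_kit_tray between 0.0145 and 0.0485 m and y of stock_jar in the frame of yellow_kit_tray between -0.017 and 0.017 m and z of each of stock_jar, stock_carton in the frame of yellow_kit_tray below 0.008 m and x of stock_carton in the frame of yellow_kit_tray between -0.0485 and -0.0145 m and y of stock_carton in the frame of yellow_kit_tray between -0.017 and 0.017 m and distance of each of stock_cups, glucose_meter from where it was at the start of the episode below 0.03 m); the robot touches nothing.
It fails at once if the cup stack or the hand meter is pushed out of place (more than 30 mm) (distance of any of stock_cups, glucose_meter from where it was at the start of the episode above 0.03 m).
It fails at once if a stock thing is knocked over (tilted more than 1 rad) (angle between any of stock_pot, stock_bottle, stock_jar, stock_carton, stock_cups's own z axis and vertical above 1 rad).
It also fails if it takes over 96 s, if anything falls off the work surface, if the arm or the gripper's body presses on something with over 40 N, if the wrist force passes 120 N, or if a joint passes its speed limit or range.

### The arm

A 6-joint arm with a two-finger parallel gripper is mounted at the origin on a cart in front of the work surface, level with it; the furniture and walls round the work are solid. World frame = base frame: x ahead of the robot, y to its left, z up, the work surface at z = 0. Lengths are in m, angles in rad, forces in N, time in s.
With the tool pointing down it reaches from about 0.2 to 0.875 m from the base axis. Payload 3.4 kg.
Tool frame: the origin (TCP) lies at the very end of the fingers, on their centre line; the grasp point (between the pads) lies 19 mm behind it; z points along the fingers, x is the direction in which the jaws open and shut, and the axes are right-handed (so a half turn about z gives the same grasp; the last joint's range is limited). The gripper opens to 94 mm and grips with 3 to 60 N. Pads are 16 mm wide; open, the fingers measure 119 mm over their backs; the gripper's body (75 mm by 177 mm) begins 78 mm behind the grasp point.
Start: joints at [-1.401, 0.276, 1.505, -0, 1.361, -0.121], TCP at [0.165, -0.551, 0.205] pointing down, gripper open.
Joint ranges: [-2.89, 2.89], [-0.75, 2.08], [0.22, 2.7], [-1.18, 4.32], [0.11, 2.71], [-2.7, 2.7]. Speed limits (rad/s): [2.57, 2.57, 3.14, 3.14, 3.14, 3.14].

### API

Orientations are given as a unit quaternion [w, x, y, z].
In Python, from station import arm gives the robot as it stands. Calls block until the motion is done:
- arm.move_pose(position, orientation): joint-space move of the TCP to a pose.
- arm.move_l(position, v=0.15, frame=None, force_limit=None): straight line of the TCP; frame=None keeps the orientation; v is the mean speed in m/s. With force_limit (N) it stops when the force on the tool has changed by that much, and returns True; else False.
- arm.goto_joints(angles): joint-space move.
- arm.gripper_open() and arm.close_gripper(strength=None): open the fingers fully, or close them until they stop; strength is the grip in N (None keeps the last).
- arm.hold(seconds).
- arm.inverse_kinematics(position, orientation): joint angles nearest the present ones, or None.
- arm.camera(name): name is "scene" or "top" or "wrist"; returns the picture (400x640x3 uint8, red, green, blue); there is no depth.
- arm.camera_model(name): a dict with "fovy" (degrees; the focal length in pixels is half the picture's height over the tangent of half this angle, whatever the lens; pixels are square), "cx", "cy" (the principal point, pixels), "R" (3x3) and "t" (3): a world point X has camera coordinates R X + t; the wrist camera has in their place "hand_eye" (4x4, takes a point from camera to tool coordinates, whose origin is the TCP and whose axes are the tool frame's). Camera axes: x right, y down, z forward; pixel columns grow to the right and rows downward; lengths in m; the calibration is good to about 2 mm. A picture is of the moment at which its call begins: read the wrist's pose just before it. camera_model takes no time and is no camera call.
A pose or a line that the arm cannot do raises arm.MotionError and nothing moves.
- arm.close_job(): hands the job in, once; it reports no verdict.
Trained networks look in the newest picture that a camera, given by its name, has taken for a name from the list of things; names that differ only in an ending like _2 or _b are one class to them, and where a whole thing is asked for, a point or a joint stands for the part that bears it (a point fixed in the world has none). Each returns a list of dicts, best first, with "p" (0 to 1); they miss things now and then, are a little off and sometimes report something else, mostly with a low value. They report only what shows in the picture. A call takes as long as a camera call.
- arm.regions_of(camera, label): "region" (400x640 bool, what is visible of it) and "bbox" ([left, top, right, bottom] in pixels, round what is visible of it).
Readings, each from a call of its own:
- arm.read_time_s(): time.
- arm.read_q(): joint angles.
- arm.read_qd(): joint speeds.
- arm.read_joint_torque(): joint torques, N m.
- arm.read_tcp_pos(): TCP position.
- arm.read_orientation(): TCP orientation.
- arm.read_force(): force on the tool from outside, world axes, zero at the start.
- arm.read_moment(): the same for the moment, N m.
- arm.read_width(): opening from 0.0 (shut) to 1.0 (fully open).
Only numpy, scipy, OpenCV 4.12 (cv2) and the standard library are available. Lean on these libraries where they do the work, as an engineer would, in place of code of your own. Each camera call takes 0.05 s, during which the arm holds its last target. There are 200 camera calls.

## Working session

There is one attempt and no reset: what is moved stays moved. The work goes in short steps, each a Python script; the robot and the scene stay as the last script left them, time stands still between calls to the robot, and variables do not carry over. Pictures are saved under pics/ and viewed, about 12 in all and at most 16, crops included, and the job is handed in when it is done.

```bash
mkdir -p pics; ls; python3 - <<'E'
from station import arm
import cv2,numpy as np
np.set_printoptions(precision=4,suppress=True)
for c in ("scene","top"):
    im=arm.camera(c); cv2.imwrite(f"pics/{c}0.png",im[:,:,::-1])
    print(c,arm.camera_model(c))
    for l in "stock_pot stock_bottle stock_jar stock_carton stock_cups glucose_meter blue_kit_tray yellow_kit_tray".split():
        print(l,[(round(d["p"],2),[int(v) for v in d["bbox"]],int(d["region"].sum())) for d in arm.regions_of(c,l)[:3]])
print(arm.camera_model("wrist"),arm.read_orientation(),arm.read_time_s())
E
```

```text
pics
scene {'fovy': 49.36778801386002, 'cx': 325.8806098087251, 'cy': 199.00067319681196, 'R': array([[-0.6242, -0.7812,  0.0015],
       [-0.4303,  0.3422, -0.8353],
       [ 0.6521, -0.522 , -0.5498]]), 't': array([0.3394, 0.2381, 0.9445])}
stock_pot []
stock_bottle [(0.73, [336, 196, 348, 229], 280)]
stock_jar [(0.5, [386, 185, 397, 199], 161)]
stock_carton [(0.72, [309, 212, 323, 236], 342)]
stock_cups [(0.49, [402, 163, 414, 191], 185)]
glucose_meter [(0.87, [202, 241, 275, 293], 2204)]
blue_kit_tray [(0.71, [342, 170, 385, 189], 413), (0.43, [388, 183, 398, 196], 134)]
yellow_kit_tray [(0.58, [310, 180, 359, 206], 586)]
top {'fovy': 46.75301702598112, 'cx': 323.0442694837857, 'cy': 198.04539064270955, 'R': array([[ 0.0222, -0.9998, -0.0003],
       [-0.9879, -0.0219, -0.1538],
       [ 0.1538,  0.0037, -0.9881]]), 't': array([0.0312, 0.4913, 0.9911])}
stock_pot [(0.64, [367, 216, 387, 237], 358)]
stock_bottle [(0.79, [318, 217, 333, 237], 185)]
stock_jar [(0.69, [409, 221, 425, 235], 202), (0.45, [342, 143, 380, 200], 1650)]
stock_carton [(0.63, [281, 214, 296, 231], 225)]
stock_cups [(0.66, [443, 210, 471, 236], 440)]
glucose_meter [(0.82, [147, 203, 225, 241], 2581), (0.36, [408, 221, 423, 237], 219)]
blue_kit_tray [(0.94, [397, 145, 431, 203], 1688)]
yellow_kit_tray [(0.97, [343, 146, 378, 201], 1549), (0.48, [149, 205, 226, 240], 2601)]
{'fovy': 68.76633984543432, 'cx': 322.4850375485702, 'cy': 194.20882307350962, 'hand_eye': array([[ 1.    , -0.0003,  0.0001,  0.0006],
       [ 0.0002,  0.9732,  0.2302, -0.0658],
       [-0.0002, -0.2302,  0.9732, -0.18  ],
       [ 0.    ,  0.    ,  0.    ,  1.    ]])} [ 0.      0.8021 -0.5972  0.    ] 0.9
```

```bash
python3 - <<'E'
import cv2,numpy as np
a=cv2.imread("pics/top0.png")[120:260,130:500]; b=cv2.imread("pics/scene0.png")[140:310,180:440]
a=cv2.resize(a,(740,280),interpolation=3); b=cv2.resize(b,(490,320),interpolation=3)
o=np.zeros((600,740,3),np.uint8); o[:280]=a; o[280:600,:490]=b
cv2.imwrite("pics/v1.png",o)
E
```

```text
(no output)
```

View pics/v1.png

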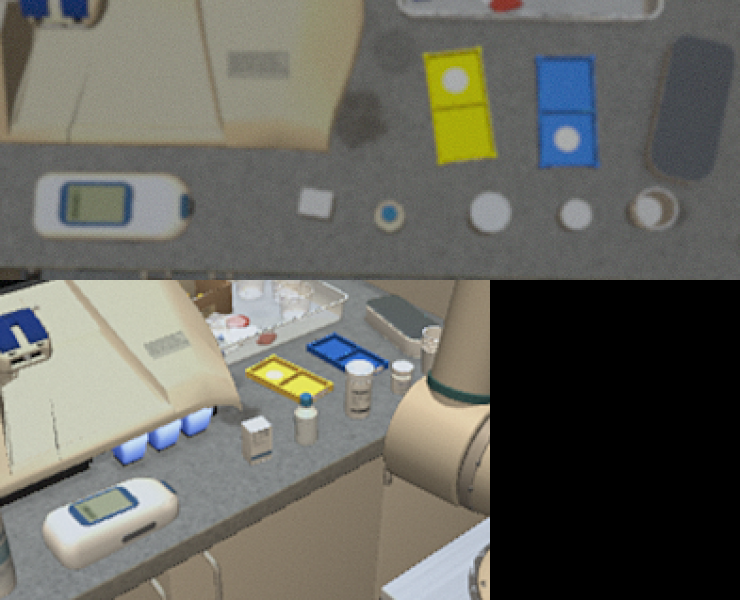

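View pics/top0.png

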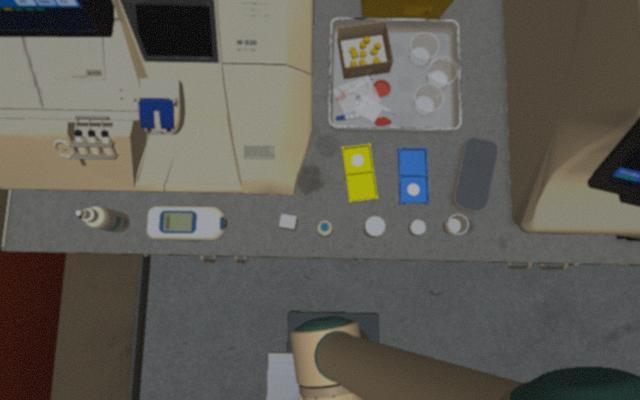

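The top view shows, along the front edge: carton (288,222), bottle (325,228), pot (375,226), jar (418,228) and cups (457,224). Yellow tray is at (360,173) and blue at (413,176). The discs are at (357,160) in yellow's far well and (413,189) in blue's near well. The networks agree, so next I get a rough layout and then wrist views.

```bash
cat > h.py <<'E'
from station import arm
import cv2,numpy as np
from scipy.spatial.transform import Rotation as Ro
np.set_printoptions(precision=4,suppress=True)
NAMES="stock_pot stock_bottle stock_jar stock_carton stock_cups blue_kit_tray yellow_kit_tray".split()
def down(yaw): # tool x axis at yaw in the world plane, z down
    q=(Ro.from_euler('z',yaw)*Ro.from_euler('x',np.pi)).as_quat(); return [q[3],q[0],q[1],q[2]]
def cam(name):
    "K, R, t (world to camera) as of now"
    m=arm.camera_model(name); f=200/np.tan(np.radians(m["fovy"]/2))
    K=np.array([[f,0,m["cx"]],[0,f,m["cy"]],[0,0,1]])
    if name!="wrist": return K,np.array(m["R"]),np.array(m["t"])
    p=np.array(arm.read_tcp_pos()); q=arm.read_orientation()
    T=np.eye(4); T[:3,:3]=Ro.from_quat([q[1],q[2],q[3],q[0]]).as_matrix(); T[:3,3]=p
    T=np.linalg.inv(T@np.array(m["hand_eye"])); return K,T[:3,:3],T[:3,3]
def ray(C,uv):
    K,R,t=C; return -R.T@t, R.T@np.linalg.solve(K,[uv[0],uv[1],1.])
def at_z(C,uv,z):
    o,d=ray(C,uv); return o+d*(z-o[2])/d[2]
def proj(C,X):
    K,R,t=C; x=K@(R@np.asarray(X)+t); return x[:2]/x[2]
def tri(Cs,uvs):
    A=0;b=0;
    for C,uv in zip(Cs,uvs):
        o,d=ray(C,uv); d/=np.linalg.norm(d); P=np.eye(3)-np.outer(d,d); A=A+P;b=b+P@o
    return np.linalg.solve(A,b)
E
python3 - <<'E'
from h import *
C=cam("top"); S=cam("scene")
H=dict(zip(NAMES,[.084,.079,.046,.058,.075,.014,.014]))
arm.camera("top")
for n in NAMES:
    d=arm.regions_of("top",n)[0]; v,u=np.nonzero(d["region"]); c=[u.mean(),v.mean()]
    print(n,round(d["p"],2),at_z(C,c,H[n]),at_z(C,c,0))
for px in [(343,146),(371,144),(378,199),(350,203),(357,160),(413,189),(297,190),(312,75)]: print(px,at_z(C,px,.014))
print("front edge",at_z(C,(288,255),0),at_z(C,(457,260),0))
for p,y in [((.36,-.05,.30),-np.pi/2),((.36,-.15,.3),-np.pi/2),((.36,.1,.3),-np.pi/2),((.36,-.05,.3),np.pi/2)]:
    print(p,y,arm.inverse_kinematics(p,down(y)))
E
```

```text
stock_pot 0.66 [ 0.4241 -0.0675  0.084 ] [ 0.4321 -0.0766  0.    ]
stock_bottle 0.47 [0.4168 0.0363 0.079 ] [0.4237 0.0361 0.    ]
stock_jar 0.52 [ 0.4266 -0.1631  0.046 ] [ 0.431  -0.1723  0.    ]
stock_carton 0.51 [0.432  0.1153 0.058 ] [0.4378 0.1198 0.    ]
stock_cups 0.82 [ 0.4325 -0.2413  0.075 ] [ 0.4401 -0.2627  0.    ]
blue_kit_tray 0.86 [ 0.5521 -0.1637  0.014 ] [ 0.555  -0.1664  0.    ]
yellow_kit_tray 0.6 [ 0.5539 -0.041   0.014 ] [ 0.5569 -0.0421  0.    ]
(343, 146) [ 0.6172 -0.0013  0.014 ]
(371, 144) [ 0.6234 -0.0662  0.014 ]
(378, 199) [ 0.4948 -0.0829  0.014 ]
(350, 203) [ 0.4841 -0.0193  0.014 ]
(357, 160) [ 0.5847 -0.0341  0.014 ]
(413, 189) [ 0.5196 -0.1627  0.014 ]
(297, 190) [0.5114 0.102  0.014 ]
(312, 75) [0.7893 0.075  0.014 ]
front edge [0.3641 0.1187 0.    ] [ 0.3614 -0.2636  0.    ]
(0.36, -0.05, 0.3) -1.5707963267948966 [-0.3301 -0.0991  1.7001 -0.      1.5406  1.2407]
(0.36, -0.15, 0.3) -1.5707963267948966 [-0.5737 -0.0555  1.6615 -0.      1.5356  0.9971]
(0.36, 0.1, 0.3) -1.5707963267948966 [ 0.0841 -0.0823  1.6856  0.      1.5383  1.6549]
(0.36, -0.05, 0.3) 1.5707963267948966 [-0.3301 -0.0991  1.7001  0.      1.5406 -1.9009]
```

```bash
cat > look.py <<'E'
from h import *
import pickle
V=[]
def look(p,yaw,tag,names=NAMES):
    arm.move_pose(p,down(yaw)); arm.hold(.1)
    C=cam("wrist"); im=arm.camera("wrist"); cv2.imwrite(f"pics/{tag}.png",im[:,:,::-1])
    r={}
    for n in names:
        L=arm.regions_of("wrist",n)
        if L: r[n]=(L[0]["p"],L[0]["region"],[list(x["bbox"])+[x["p"]] for x in L])
    V.append((C,im,r,tag)); return V[-1]
E
python3 - <<'E'
from look import *
print("machine corner",tri([cam("top"),cam("scene")],[(297,190),(307,208)]))
for i,(p,y) in enumerate([((.36,0.05,.22),np.pi/2),((.36,-.13,.22),np.pi/2)]):
    C,im,r,t=look(p,y,f"w{i}")
    print(C[1],C[2])
    for n in r: print(n,[[round(float(v),2) for v in b] for b in r[n][2]])
pickle.dump(V,open("V.pkl","wb")); print(arm.read_time_s())
E
```

```text
machine corner [0.5064 0.0993 0.0355]
[[ 0.0016  1.     -0.0007]
 [ 0.9737 -0.0014  0.228 ]
 [ 0.228  -0.001  -0.9737]] [-0.0492 -0.3777  0.3224]
stock_pot [[205.3, 206.6, 255.9, 241.2, 0.65]]
stock_bottle [[303.1, 207.1, 329.2, 246.9, 0.91]]
stock_jar [[144.2, 212.1, 184.3, 248.8, 0.88]]
stock_carton [[358.8, 214.7, 390.5, 255.5, 0.57]]
stock_cups [[63.3, 214.0, 130.7, 242.6, 0.91]]
blue_kit_tray [[156.1, 260.1, 211.6, 341.0, 0.91]]
yellow_kit_tray [[234.0, 258.3, 296.5, 346.1, 0.67]]
[[-0.0013  1.      0.0004]
 [ 0.9736  0.0012  0.2282]
 [ 0.2282  0.0007 -0.9736]] [ 0.1297 -0.3774  0.3224]
stock_pot [[354.1, 209.9, 393.9, 262.4, 0.84], [359.8, 256.9, 411.8, 343.7, 0.7], [428.8, 208.4, 474.7, 247.2, 0.66], [597.5, 202.5, 640.0, 257.8, 0.31]]
stock_bottle [[430.8, 208.3, 474.5, 246.6, 0.85]]
stock_jar [[280.6, 213.3, 309.6, 246.3, 0.86]]
stock_carton [[485.4, 214.4, 536.4, 247.1, 0.85]]
stock_cups [[248.1, 221.1, 252.1, 231.4, 0.39]]
blue_kit_tray [[275.1, 260.1, 327.3, 340.3, 0.96]]
yellow_kit_tray [[356.8, 260.5, 410.2, 342.9, 0.85]]
5.3083
```

View pics/w0.png

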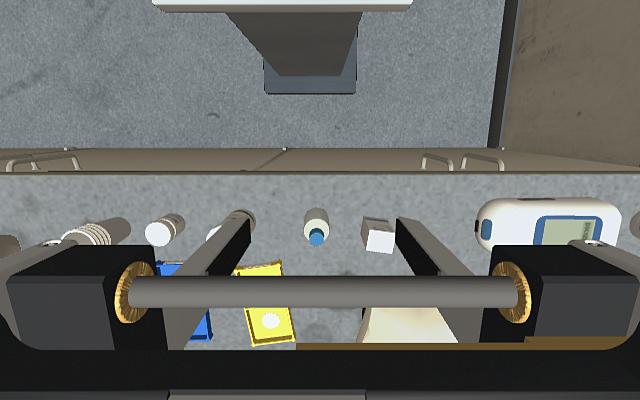

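View pics/w1.png

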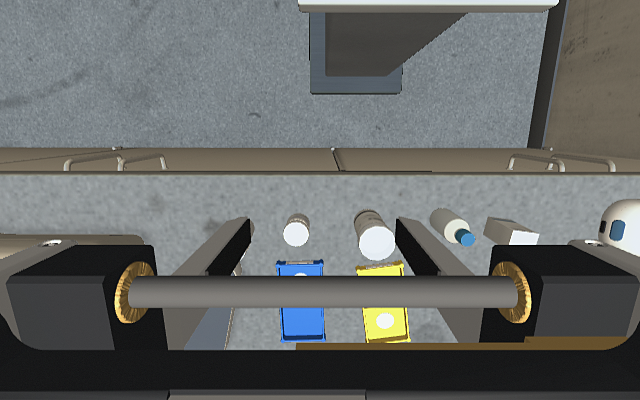

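The wrist views show bottle, carton, jar and pot clear of each other, with the gripper hiding the lower rows. I'll turn the camera to the far side for the trays, then fit the silhouettes.

```bash
cat > fit.py <<'E'
from h import *
from scipy.optimize import least_squares
A=np.linspace(0,2*np.pi,16,endpoint=False); DIR=np.c_[np.cos(A),np.sin(A)]
th=np.linspace(0,2*np.pi,32,endpoint=False)
def ring(d,z): return np.c_[d/2*np.cos(th),d/2*np.sin(th),0*th+z]
def box(a,b,h): return np.array([[sx*a/2,sy*b/2,z] for sx in(-1,1) for sy in(-1,1) for z in(0,h)])
M=dict(stock_pot=np.r_[ring(.040,0),ring(.040,.066),ring(.043,.066),ring(.043,.084)],
 stock_bottle=np.r_[ring(.034,0),ring(.034,.045),ring(.018,.064),ring(.018,.079)],
 stock_jar=np.r_[ring(.032,0),ring(.034,.034),ring(.034,.046)],
 stock_carton=box(.028,.034,.058),stock_cups=np.r_[ring(.03,0),ring(.044,.075)],
 blue_kit_tray=box(.129,.066,.014),yellow_kit_tray=box(.129,.066,.014))
def P(C,X):
    K,R,t=C; x=(X@R.T+t)@K.T; return x[:,:2]/x[:,2:]
def fit(n,obs,x0,yaw0=0.,freez=False):
    "obs: list of (C, region); unknown x,y,yaw,(base z)"
    S=[]
    for C,reg in obs:
        v,u=np.nonzero(cv2.morphologyEx(reg.astype(np.uint8),cv2.MORPH_OPEN,np.ones((3,3),np.uint8)))
        S.append((np.c_[u,v]@DIR.T).max(0)+.5*np.abs(DIR).sum(1)*0)
    def res(p):
        c,s=np.cos(p[2]),np.sin(p[2]); X=M[n]@np.array([[c,s,0],[-s,c,0],[0,0,1]])+[p[0],p[1],p[3]]
        return np.concatenate([(P(C,X)@DIR.T).max(0)-s_ for (C,_),s_ in zip(obs,S)]+[[ (p[2]-yaw0)*(1 if 'tray' in n or 'carton' in n else 100), 0 if freez else p[3]*1]])
    r=least_squares(res,[x0[0],x0[1],yaw0,0],loss="soft_l1")
    e=res(r.x)[:-2].reshape(len(obs),-1); return r.x,np.sqrt((e**2).mean(1))
E
python3 - <<'E'
from look import *
V+=pickle.load(open("V.pkl","rb"))
for i,(p,y) in enumerate([((.44,.08,.22),-np.pi/2),((.44,-.02,.22),-np.pi/2),((.44,-.12,.22),-np.pi/2)]):
    look(p,y,f"x{i}")
pickle.dump(V,open("V.pkl","wb")); print(arm.read_time_s())
from fit import *
X0=dict(zip(NAMES,[(.424,-.0675),(.417,.036),(.427,-.163),(.432,.115),(.43,-.24),(.552,-.164),(.554,-.041)]))
for n in NAMES:
    obs=[(v[0],v[2][n][1]) for v in V if n in v[2]]; tg=[v[3] for v in V if n in v[2]]
    x,e=fit(n,obs,X0[n],.14 if 'yellow' in n else 0.)
    print(n,x,list(zip(tg,e.round(1))))
    for o,t in zip(obs,tg): 
        x1,e1=fit(n,[o],X0[n],x[2],); print("    ",t,x1,e1.round(1))
E
python3 -c "
import cv2,numpy as np
cv2.imwrite('pics/x.png',np.hstack([cv2.resize(cv2.imread(f'pics/x{i}.png'),(400,250)) for i in (0,2)]))"
```

```text
10.8667
stock_pot [ 0.4261 -0.0664  0.0001 -0.002 ] [('w0', np.float64(8.2)), ('w1', np.float64(1.4)), ('x0', np.float64(1.4)), ('x1', np.float64(1.0)), ('x2', np.float64(1.2))]
     w0 [ 0.4466 -0.0909 -0.0001 -0.0727] [4.6]
     w1 [ 0.4336 -0.063   0.     -0.0161] [0.3]
     x0 [ 0.4214 -0.0747  0.0004 -0.0188] [0.5]
     x1 [ 0.4222 -0.0684  0.0002 -0.0144] [0.4]
     x2 [ 0.4213 -0.063   0.0001 -0.019 ] [0.4]
stock_bottle [ 0.4231  0.04    0.0002 -0.0004] [('w0', np.float64(0.9)), ('w1', np.float64(0.8)), ('x0', np.float64(1.2)), ('x1', np.float64(1.1)), ('x2', np.float64(1.4))]
     w0 [ 0.4294  0.0395  0.0003 -0.0169] [0.5]
     w1 [ 0.4264  0.0437  0.0002 -0.0069] [0.5]
     x0 [ 0.417   0.0373  0.0002 -0.0236] [0.6]
     x1 [ 0.4168  0.0437  0.0002 -0.0237] [0.4]
     x2 [ 0.4174  0.0507  0.0002 -0.0243] [0.6]
stock_jar [ 0.4297 -0.1633  0.0002 -0.0008] [('w0', np.float64(1.4)), ('w1', np.float64(0.9)), ('x0', np.float64(1.5)), ('x1', np.float64(156.8)), ('x2', np.float64(1.2))]
     w0 [ 0.4374 -0.1762  0.0002 -0.02  ] [0.4]
     w1 [ 0.4377 -0.1655  0.0002 -0.0209] [0.4]
 
[... 1096 characters left out ...]
, np.float64(0.5)), ('x2', np.float64(0.6))]
     w0 [ 0.5962 -0.1963  0.2698 -0.0675] [4.8]
     w1 [ 0.5551 -0.1616  0.0474 -0.0031] [0.5]
     x0 [ 0.5521 -0.1583  0.0343  0.0051] [0.4]
     x1 [ 0.5514 -0.1608  0.0267  0.001 ] [0.3]
     x2 [ 0.5513 -0.1604  0.0393  0.0031] [0.5]
yellow_kit_tray [ 0.5562 -0.0373  0.1459 -0.0004] [('w0', np.float64(0.4)), ('w1', np.float64(2.6)), ('x0', np.float64(0.6)), ('x1', np.float64(0.4)), ('x2', np.float64(0.8))]
     w0 [ 0.5585 -0.0382  0.1528 -0.0035] [0.2]
     w1 [ 0.5712 -0.0298  0.1534 -0.0235] [0.9]
     x0 [ 0.5555 -0.0367  0.1495  0.0031] [0.2]
     x1 [ 0.5567 -0.0375  0.1417 -0.0019] [0.2]
     x2 [ 0.5561 -0.036   0.1481 -0.0044] [0.4]
```

View pics/x1.png

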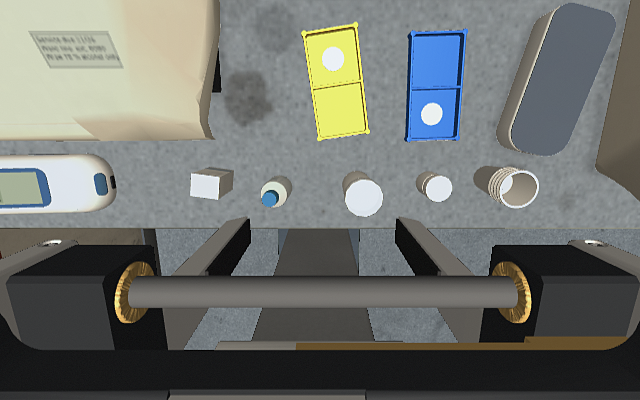

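View pics/x.png

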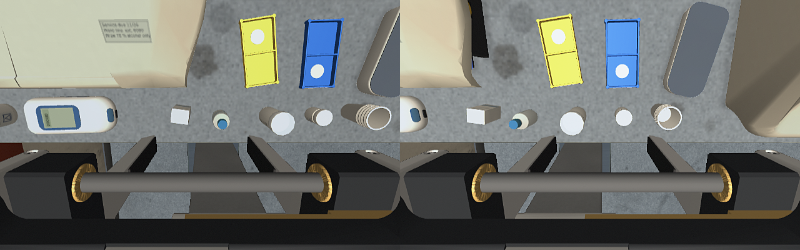

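```bash
python3 - <<'E'
import pickle
from fit import *
V=pickle.load(open("V.pkl","rb")); v={t[3]:t for t in V}
c=[v[k][0] for k in("x0","x1","x2")]
print("lip corner",tri(c,[(299,138),(213,138),(122,137)]), [ (proj(k,tri(c,[(299,138),(213,138),(122,137)]))).round() for k in c])
print("lip upper",tri([c[0],c[1]],[(328,0),(220,5)]))
print("meter tip",tri([c[0],c[1]],[(187,185),(117,185)]),at_z(c[1],(117,185),.025))
X0=dict(zip(M,[(.424,-.0675),(.417,.036),(.427,-.163),(.432,.115),(.43,-.24),(.552,-.164),(.554,-.041)]))
use=dict(stock_pot="w1 x0 x1 x2",stock_bottle="w0 w1 x0 x1 x2",stock_jar="w0 w1 x0 x2",stock_carton="w0 x0 x1 x2",stock_cups="x0 x1 x2",blue_kit_tray="w1 x0 x1 x2",yellow_kit_tray="w0 x0 x1 x2")
for n in M: print(n,*fit(n,[(v[k][0],v[k][2][n][1]) for k in use[n].split()],X0[n],.14 if 'yellow' in n else -.13 if 'carton' in n else 0.))
for nm,uv in(("yel disc",[None,(333,59)]),("blue disc",[None,(432,114)])): print(nm,at_z(c[1],uv[1],.003))
E
```

```text
lip corner [0.4922 0.1048 0.0651] [array([300., 138.]), array([212., 138.]), array([123., 138.])]
lip upper [0.6149 0.0739 0.1002]
meter tip [ 0.4236  0.2706 -0.0052] [0.4297 0.2489 0.025 ]
stock_pot [ 0.4262 -0.0663 -0.0004 -0.0013] [1.2563 1.443  1.0352 1.1888]
stock_bottle [ 0.4231  0.04    0.0002 -0.0004] [0.9147 0.8138 1.1637 1.1099 1.3784]
stock_jar [ 0.4296 -0.1641  0.     -0.0004] [1.1161 0.972  1.3191 1.1764]
stock_carton [ 0.4345  0.1218 -0.1302 -0.0022] [1.9757 0.8362 0.782  1.2783]
stock_cups [ 0.435  -0.2439  0.     -0.0006] [0.7891 0.3678 0.5435]
blue_kit_tray [ 0.5517 -0.1606  0.0346  0.0019] [0.8226 0.782  0.4946 0.5166]
yellow_kit_tray [ 0.5561 -0.0374  0.1466 -0.0002] [0.447  0.5364 0.3886 0.7939]
yel disc [ 0.5869 -0.0332  0.003 ]
blue disc [ 0.5201 -0.1635  0.003 ]
```

Everything agrees: base heights are within about 2 mm of 0, the tray discs sit at the expected wells, and the machine lip is at about x 0.49, y 0.105. I'll start with the pot.

```bash
cat > pp.py <<'E'
from h import *
TR=dict(blue=(.5517,-.1606,.0346),yellow=(.5561,-.0374,.1466))
def well(t,s):
    x,y,a=TR[t]; return np.array([x+s*.0315*np.cos(a),y+s*.0315*np.sin(a)]),a-np.pi/2
def pick(xy,yaw,z,grip,lift=.17):
    arm.gripper_open(); arm.move_pose([*xy,lift],down(yaw))
    hit=arm.move_l([*xy,z],v=.12,force_limit=8); print("hit",hit,arm.read_tcp_pos())
    if hit: raise SystemExit("contact going down")
    arm.close_gripper(grip); arm.hold(.2); print("width mm",arm.read_width()*94)
    f0=np.array(arm.read_force()); arm.move_l([*xy,lift],v=.12); print("lifted width",arm.read_width()*94,"dF",np.array(arm.read_force())-f0)
def place(t,s,z,lift=.17):
    p,yaw=well(t,s); arm.move_pose([*p,lift],down(yaw)); arm.hold(.2)
    zt=z+.003
    arm.move_l([*p,zt+.015],v=.12); hit=arm.move_l([*p,zt-.003],v=.03,force_limit=4)
    print("place",hit,arm.read_tcp_pos(),"target",p,zt)
    arm.gripper_open(); arm.hold(.2); arm.move_l([*p,lift],v=.12); print("t",arm.read_time_s())
E
python3 - <<'E'
from pp import *
pick((.4262,-.0663),-np.pi/2,.024,25)
place("blue",-1,.024)
E
```

```text
hit False [ 0.4269 -0.0666  0.0245]
width mm 42.68235115377851
lifted width 42.87366110540401 dF [-0.2225 -0.6263 -1.5446]
place True [ 0.5201 -0.1611  0.0267] target [ 0.5202 -0.1617] 0.027
t 20.2583
```

```bash
python3 - <<'E'
from pp import *
pick((.4231,.040),-np.pi/4,.016,20)
place("blue",1,.016)
C=cam("wrist"); cv2.imwrite("pics/b1.png",arm.camera("wrist")[:,:,::-1])
E
```

```text
hit False [0.4237 0.0399 0.0165]
width mm 32.3530205407869
lifted width 32.4608666413492 dF [-0.6011 -1.1007 -0.2783]
place True [ 0.5831 -0.1595  0.0188] target [ 0.5832 -0.1595] 0.019
t 31.0667
```

View pics/b1.png

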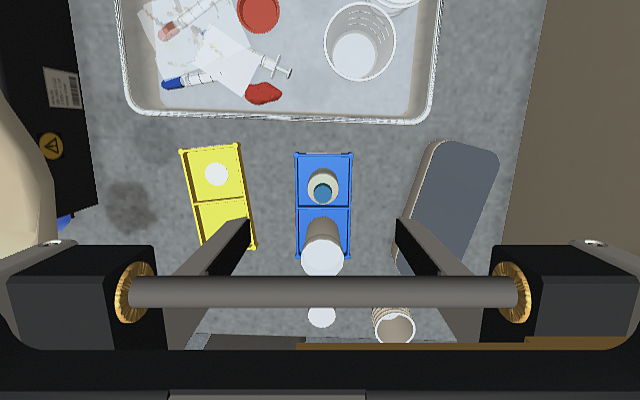

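The wrist view shows the pot (322,250) and the bottle (322,188) standing in their blue wells. Next are the jar and the carton.

```bash
python3 - <<'E'
from pp import *
pick((.4296,-.1641),-3*np.pi/4,.015,15)
place("yellow",1,.015)
E
```

```text
hit False [ 0.4301 -0.1644  0.0155]
width mm 33.20187122408492
lifted width 32.88767355831216 dF [-0.2353 -0.4224 -1.4522]
place True [ 0.587  -0.0322  0.0175] target [ 0.5873 -0.0328] 0.018
t 41.5833
```

```bash
python3 - <<'E'
from pp import *
pick((.4345,.1218),-np.pi/2-.13,.022,12)
place("yellow",-1,.022)
import pickle
from look import *
from fit import fit
for i,p in enumerate([(.44,-.04,.22),(.44,-.16,.22)]): look(p,-np.pi/2,f"f{i}")
for n,t,s in[("stock_pot","blue",-1),("stock_bottle","blue",1),("stock_jar","yellow",1),("stock_carton","yellow",-1),("stock_cups",None,0)]:
    o=[(v[0],v[2][n][1]) for v in V if n in v[2]]
    w=well(t,s)[0] if t else np.array([.435,-.2439])
    if o: x,e=fit(n,o,w); print(n,x,"off well",x[:2]-w,e)
    else: print(n,"unseen")
print(arm.read_time_s())
cv2.imwrite("pics/top1.png",arm.camera("top")[120:260,130:500,::-1])
E
```

```text
hit False [0.4351 0.1218 0.0225]
width mm 33.78495426454349
lifted width 34.25707790410872 dF [ 0.4629 -0.8216 -0.7289]
place True [ 0.5248 -0.042   0.0244] target [ 0.5249 -0.042 ] 0.024999999999999998
t 51.9083
stock_pot [ 0.5201 -0.1616 -0.0002  0.0015] off well [-0.0001  0.0001] [0.5398 0.5623]
stock_bottle [ 0.586  -0.1641 -0.     -0.0086] off well [ 0.0028 -0.0046] [0.5845]
stock_jar [ 0.5866 -0.0319  0.0005 -0.0012] off well [-0.0007  0.0009] [1.1037 0.8804]
stock_carton [ -0.7155   9.5914  -0.315  -16.5626] off well [-1.2405  9.6334] [93.7542 60.4481]
stock_cups [ 0.4356 -0.2435  0.0003 -0.0001] off well [0.0006 0.0004] [0.4038 0.578 ]
53.9333
```

View pics/f0.png

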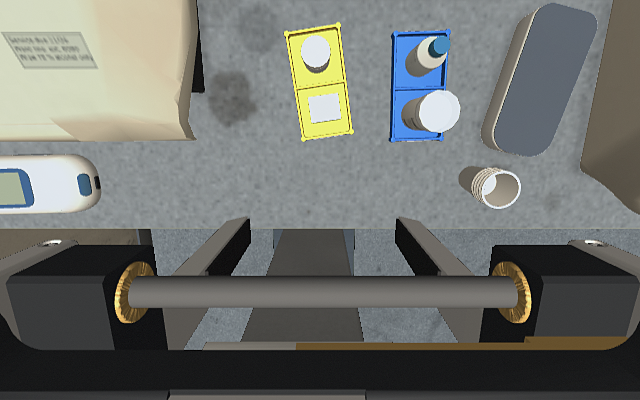

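View pics/f1.png

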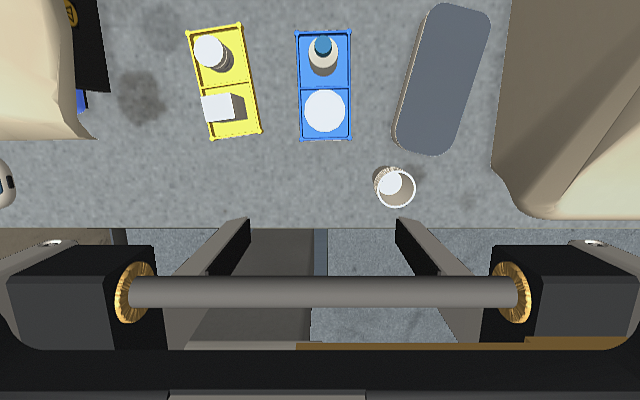

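Both views show all four upright in the right wells, with the cups and meter untouched. The network missed the carton, so I'll check it from its top centre at (325,108) in the first view and (218,107) in the second, then hand in.

```bash
python3 - <<'E'
from pp import *
Cs=[]
for p in [(.44,-.04,.22),(.44,-.16,.22)]:
    arm.move_pose(p,down(-np.pi/2)); arm.hold(.1); Cs.append(cam("wrist"))
x=tri(Cs,[(325,108),(218,107)]); w=well("yellow",-1)[0]
print("carton top",x,"off",x[:2]-w)
if abs(x[:2]-w).max()<.01 and abs(x[2]-.061)<.012: arm.close_job(); print("closed",arm.read_time_s())
E
```

```text
carton top [ 0.5251 -0.0448  0.0628] off [ 0.0002 -0.0028]
the job is handed in; nothing more can be done
the job is handed in; nothing more can be done
```

Both kits are made up and the job is handed in, at roughly 55 s on the robot's clock. The pot (marked well) and bottle are in the blue tray; the jar (marked well) and carton are in the yellow.

**Last checks:**
- **Wells:** the pot and jar measured within 1 mm of their well centres, the bottle within 5 mm (one view only) and the carton within 3 mm.
- **Standing:** all four looked upright in the two final wrist pictures. Each one touched down within about 1 mm of its well-floor height.
- **Cups and meter:** the cup stack measured within 1 mm of its start. I checked the meter only by eye, and it looked unmoved.

**Checks that failed or disagreed:**
- **Carton:** the network misfound it in the final pictures. I measured it from its top centre in two views instead; that put the top at 63 mm, against the expected 61 mm.
- **Bottle:** its single-view fit put the base at -9 mm. Single views showed the same downward bias before the move, so I don't think it is real.
- **Pot grip:** the jaws closed to 42.7 mm rather than the 40 mm body diameter, so the pads may have been touching the 43 mm cap. It did not slip.

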